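Put honey on to warm and set the safety dial

ROBOT

A 6-joint arm with a two-finger parallel gripper is mounted at the origin on a cart in front of the work surface, level with it; the furniture and walls round the work are solid. World frame = base frame: x ahead of the robot, y to its left, z up, the work surface at z = 0. Lengths are in m, angles in degrees, forces in N, time in s.
With the tool pointing down it reaches from about 0.25 to 0.725 m from the base axis. Payload 9.7 kg.
Tool frame: the origin (TCP) lies between the finger pads; the fingertips stand 19 mm ahead of it and the grasp point (between the pads) is the TCP; z points along the fingers, y is the line along which they close (so a half turn about z gives the same grasp; the last joint's range is limited). The gripper opens to 85 mm and grips with 20 to 120 N. Pads are 22 mm wide; open, the fingers measure 114 mm over their backs; the gripper's body (76 mm by 85 mm) begins 54 mm behind the grasp point. The pads swing forward as they close: fully open they stand 13 mm farther back than shut.
Start: joints at [-70.932, 4.979, 10.078, 95.1, 0, 90], TCP at [0.18, -0.52, 0.211] pointing down, gripper open.
Joint ranges: [-179.16, 179.16], [-48.56, 103.87], [-65.8, 70.77], [-126.05, 130.52], [-82.76, 87.17], [-180, 180]. Speed limits (degrees/s): [127.2, 127.2, 147.25, 180, 180, 180].

INTERFACE

Orientations are given as [roll, pitch, yaw] about the fixed x, y, z axes, in that order (R = Rz(yaw) Ry(pitch) Rx(roll)).
In Python, from workcell import telemetry, camera, calibration, workorder gives the robot as it stands.
- The arm moves only by the tool play_rows, never from a script. Its argument "increments" is a list of rows, each a list of 3 entries, a list of its own where there are three numbers: the shift along the tool's x, y, z in mm, then the turn, a rotation vector about the tool's x, y, z in degrees, then the closure, from 0 (fully open) to 1 (shut). In form: [[[x, y, z], [ax, ay, az], jaw], ...]. A call has 1 to 20 rows; each row is the pose to reach, as a shift and turn from the pose commanded when the call began, along the tool's axes at that moment; what a row does not reach only later rows make up. A row lasts 1/10 s, in which the tool goes at most 50 mm and 8.59 degrees, less where a joint would pass 70% of its speed; a pose out of reach is approached as far as the arm can. A call with a gripper value outside its range is refused whole. The fingers move at their own pace and stop on an object; "grip_force" is the grip in N (left out, the last holds). Time passes only in rows, so rows that repeat a pose let the fingers close. It gives the time, the measured TCP pose, the force, the opening and the grip force at its end, in the units of the state.
- telemetry.get_obs(): the state, without advancing time (a new reading comes with each control period).
- camera(name): name is "side" or "top"; returns (picture, depth): 420x560x3 uint8, red, green, blue; 420x560 float32, m along the optical axis (not along the pixel's ray), 0 where there is no reading.
- calibration(name): a dict with "vertical_fov" (degrees; the focal length in pixels is half the picture's height over the tangent of half this angle, whatever the lens; pixels are square), "cx", "cy" (the principal point, pixels), "k1" (the pictures are not rectified: a ray, as slopes to the right and down, at radius r is drawn at 1 + k1 r^2 times it, then the intrinsics apply), "rvec" (rotation vector, rad) and "tvec" (3), from world to camera coordinates, as OpenCV has them. Camera axes: x right, y down, z forward; pixel columns grow to the right and rows downward; lengths in m; the calibration is good to about 2 mm. A picture is of the moment at which its call begins. calibration takes no time and is no camera call.
- workorder.job_done(): hands the job in; it is judged then, once.
The state is a dict: "time": time; "q": joint angles; "qd": joint speeds; "joint_efforts": joint torques, N m; "ee_pos": TCP position; "tcp_rot": TCP orientation; "wrist_force": force on the tool from outside, world axes, zero at the start; "torque": the same for the moment, N m; "opening": finger opening in m; "grasp_force": force on a finger pad.
Only numpy, scipy, OpenCV 4.12 (cv2) and the standard library are available. Lean on these libraries where they do the work, as an engineer would, in place of code of your own. Each camera call takes 0.05 s, during which the arm holds its last target. There are 200 camera calls.

TASK

Warm a jar of honey for the tasting table: lower the honey jar upright and gently all the way down into the well of the jar warmer. Then, with the jar in it, switch the warmer on: pull its safety dial up to unlock it, turn it clockwise from the off ring to the two-dot setting and push it fully back down so that it locks. Leave the jam jar and the tea tin standing where they are, and do not turn the dial on over an empty well.

Things in the scene. Friction and masses are not known exactly. Their poses are not given: they have to be found in the camera images.
- warmer: Counter-top jar warmer, fixed, 196 mm long (x), 104 mm wide (y). Origin: centre of its underside. Its -x end is an aluminium pod with a flat deck 48 mm above the counter, carrying the dial; its +x end is a round steel pot (93 mm outside, 61 mm high) with the warming well. In its frame the dial's upright axis is at x = -48 mm, the well's axis at x = +47 mm, both y = 0.
- well_floor (a point): Centre of the well's flat floor, 16 mm above the counter; axes as the warmer's, z up. The well is a plain round hole open above, 70 mm in diameter and 44 mm deep (mouth 60 mm above the counter; a thin bead round it reaches 61 mm).
- dial_grip (a point): Point to grip on the black dial: on its upright axis, 12 mm below the top of its grip bar; moves with it. x points along the bar to its pointer end (narrow nose, thin white line on top), y across the bar, z up (the way it pulls out). Bar 13 mm thick, 46 mm long, 26 mm tall, on a skirt 56 mm in diameter, 6 mm thick. Dial home: top of bar 90 mm, top of skirt 64 mm above the counter.
- two_dot_mark (a point): The two-dot mark on the deck: two small black dots side by side, 38 mm from the dial's axis, on the side towards the well. Order clockwise from above, 37 degrees apart: off (small ring), one dot, two dots, three dots.
- dial (a joint): Turn of the dial (rad): 0 at off, growing clockwise seen from above; one dot 0.65, two dots 1.30, three dots 1.95; end stops just beyond off and three dots. Friction 0.05 N m. It is locked while home and turns only when pulled out. Keys under it drop between rounded ribs, so it goes home only within about 0.1 rad of a setting; at each setting it has that much play.
- dial_pull (a joint): How far the dial is pulled up from home (m): 0 home and locked, 0.012 fully out against a stop. It turns freely from 0.0095 up. No spring: about 3 N of friction keeps it wherever it is left, whether pulled or pushed.
- honey_jar_mid (a point): Centre, half-way up (48.5 mm above its base), of the honey jar: a round glass jar of pale golden honey with a white lid, 64 mm in diameter (glass 62 mm), 97 mm high, 0.25 to 0.47 kg, standing upright; z is its axis. The lid is the top 11 mm and is fixed.
- jam_jar_mid (a point): Centre, half-way up (49.5 mm above its base), of the jam jar, a bystander: a slightly larger round glass jar of red jam, 69 mm in diameter, 99 mm high. One of the two jars stands at the front left corner of the counter, the other farther back between the clear bin (115 mm high) and the long sealer; which is where changes.
- tea_tin_mid (a point): Centre, half-way up, of the round tea tin, a bystander: 58 mm in diameter, 72 mm high.
- shelf_corner (a point): Near left corner of the upper display shelf behind the work, top edge, 250 mm above the counter. The board is 28 mm thick and reaches from here away from the robot (+x) and to its right (-y), so it stands behind the warmer; plants and a basket stand on it. Keep the arm and what it carries in front of it. Nothing else between jars and warmer is higher than 120 mm.

How it is judged (in metres and radians):
On the way, in this order (a step that is already met when the one before it is completed fails the run):
1. the honey jar stands upright on the floor of the well, the dial still off (horizontal distance between honey_jar_mid and well_floor below 0.007 m and z of honey_jar_mid in the frame of well_floor below 0.0525 m and angle between honey_jar_mid's own z axis and vertical below 0.12 rad and value of joint dial below 0.4 rad), for 0.2 s.
2. the dial is pulled out and turned away from off (value of joint dial_pull above 0.006 m and value of joint dial above 0.4 rad).
3. the dial is at two dots and pushed home, with the jar in the well (horizontal distance between honey_jar_mid and well_floor below 0.007 m and z of honey_jar_mid in the frame of well_floor below 0.0525 m and angle between honey_jar_mid's own z axis and vertical below 0.12 rad and value of joint dial between 1.17 and 1.43 rad and value of joint dial_pull below 0.002 m), for 0.2 s.
At the end, for the whole second after the job is handed in: The honey jar stands upright (within 0.12 rad) on the floor of the well (base within 4 mm of it, axis within 7 mm of the well's), the dial points to two dots (joint 1.30 within 0.13 rad) and is home (pulled out less than 2 mm) (all of step 3); the robot touches nothing.
It fails at once if the jam jar is shifted more than 30 mm or tipped over (distance of jam_jar_mid from where it was at the start of the episode above 0.03 m or angle between jam_jar_mid's own z axis and vertical above 0.4 rad).
It fails at once if the tea tin is shifted more than 30 mm or tipped over (distance of tea_tin_mid from where it was at the start of the episode above 0.03 m or angle between tea_tin_mid's own z axis and vertical above 0.4 rad).
It fails at once if the honey jar is tipped by more than 0.5 rad (angle between honey_jar_mid's own z axis and vertical above 0.5 rad).
It fails at once if the honey jar is dropped into the well (faster than 0.45 m/s inside it) (horizontal distance between honey_jar_mid and well_floor below 0.02 m and z of honey_jar_mid in the frame of well_floor below 0.09 m and linear speed of honey_jar above 0.45 m/s).
It fails at once if the dial is turned on with no honey jar in the well (value of joint dial above 0.4 rad and (horizontal distance between honey_jar_mid and well_floor above 0.012 m or z of honey_jar_mid in the frame of well_floor above 0.065 m)).
It also fails if it takes over 61 s, if anything falls off the work surface, if the arm or the gripper's body presses on something with over 40 N, if the wrist force passes 120 N, or if a joint passes its speed limit or range.

## Working session

There is one attempt and no reset: what is moved stays moved. The work goes in short steps, Python scripts to look and compute and a tool call to move; the robot and the scene stay as the last step left them, time stands still between calls to the robot, and variables do not carry over. Pictures are saved under pics/ and viewed, at most 10 in all, crops included, and the job is handed in when it is done.

Besides the shell and the picture viewer there is one more tool, called after "Emit:" by a JSON object that holds its "fn" and its "kwargs", one argument or row to a line. play_rows: Moves the arm, as the interface text tells. Its arguments: {"type":"object","properties":{"increments":{"type":"array"},"grip_force":{"type":"number"}},"required":["increments"]}

```bash
mkdir -p pics; cat > h.py <<'E'
import numpy as np, cv2
from workcell import telemetry, camera, calibration, workorder
def cal(n):
    c=calibration(n); f=210/np.tan(np.radians(c["vertical_fov"])/2)
    R=cv2.Rodrigues(np.array(c["rvec"],float))[0]; t=np.array(c["tvec"],float).ravel()
    return f,c["cx"],c["cy"],c["k1"],R,t
def ray(n,uv):
    f,cx,cy,k,R,t=cal(n); uv=np.atleast_2d(np.array(uv,float))
    d=(uv-[cx,cy])/f; s=d.copy()
    for _ in range(30): s=d/(1+k*(s**2).sum(1,keepdims=True))
    D=np.c_[s,np.ones(len(s))]
    return -R.T@t, D@R   # origin, dirs(per unit depth)
def onz(n,uv,z):
    o,D=ray(n,uv); return o+D*((z-o[2])/D[:,2])[:,None]
def pts(n,depth):
    v,u=np.mgrid[0:420,0:560]; o,D=ray(n,np.c_[u.ravel(),v.ravel()])
    return (o+D*depth.ravel()[:,None]).reshape(420,560,3)
def proj(n,P):
    f,cx,cy,k,R,t=cal(n); c=np.atleast_2d(P)@R.T+t; s=c[:,:2]/c[:,2:]
    return s*(1+k*(s**2).sum(1,keepdims=True))*f+[cx,cy]
E
python3 - <<'E'
from h import *
for n in("top","side"):
    p,d=camera(n); cv2.imwrite(f"pics/{n}0.png",p[...,::-1]); np.savez(f"{n}0.npz",p=p,d=d)
    f,cx,cy,k,R,t=cal(n); print(n,f,cx,cy,k,-R.T@t, R[2], d.min(),d.max())
print(telemetry.get_obs())
E
```

```text
top 449.34470546494896 275.46431574783315 213.41468468272097 -0.06702259939302845 [ 0.03957836 -0.17442882  1.50389362] [ 0.31523148  0.08961932 -0.94477378] 0.0 3.0291176
side 493.62562475559685 271.0076902323526 210.75825369907093 -0.11468121436066901 [-0.19225628  0.91555984  0.65357038] [ 0.52554177 -0.75647546 -0.38929516] 0.0 3.999851
{'time': 0.1, 'q': array([-7.09316903e+01,  5.00786199e+00,  1.00380951e+01,  9.51011158e+01,
        5.87235063e-04,  9.00014773e+01]), 'qd': array([ 0.08960816, -0.04756323,  0.06482479, -0.06454489,  0.02079832,
        0.00816755]), 'joint_efforts': array([ 3.79971616e-04, -5.21560693e+01,  4.65653729e+01,  1.59598718e-02,
       -5.91743878e-05,  8.27557415e-06]), 'ee_pos': array([ 0.17960419, -0.51958564,  0.21014678]), 'tcp_rot': array([-1.79929117e+02, -5.85406955e-04,  1.90668317e+01]), 'wrist_force': array([ 0.53723958,  0.18270279, -0.9913374 ]), 'torque': array([0.02318473, 0.00251438, 0.01604759]), 'grasp_force': 0.0, 'opening': 0.08559074113316155}
```

View pics/top0.png

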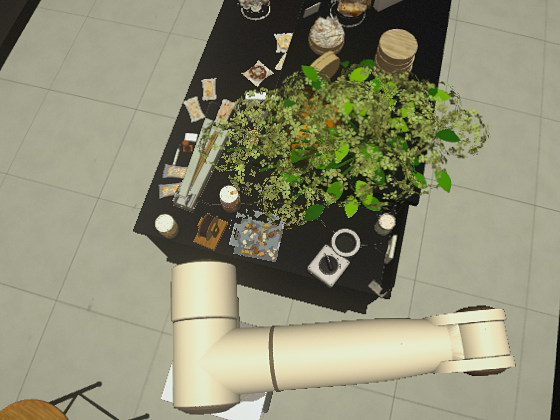

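View pics/side0.png

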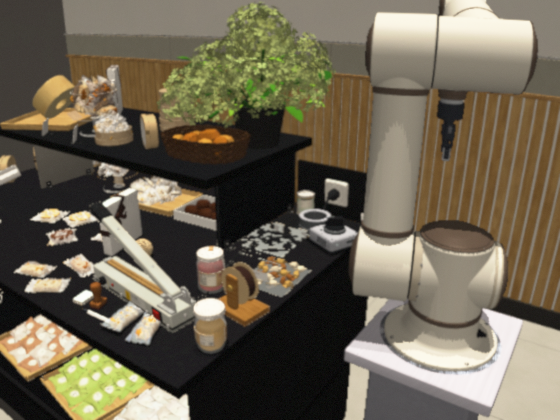

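The top view shows a white-lidded jar at (166,226) and another at (229,195), the warmer dial at (329,264), the pot at (345,242) and the tin at (385,224). The side view shows golden honey in the front-left jar (210,325) and red jam in the one behind it (211,270). I'll enlarge the warmer next.

```bash
python3 - <<'E'
from h import *
p=np.load("top0.npz")["p"]; d=np.load("top0.npz")["d"]
a=cv2.resize(p[215:295,295:405],None,fx=6,fy=6,interpolation=cv2.INTER_CUBIC)
b=cv2.resize(p[205:245,140:190],None,fx=6,fy=6,interpolation=cv2.INTER_CUBIC)
c=np.zeros((480,660+0,3),np.uint8); c[:]=a; 
cv2.imwrite("pics/w0.png",c[...,::-1]); 
P=pts("top",d)
for n,u,v in(("honey",166,226),("jam",229,195),("dial",329,264),("well",345,242),("tin",385,224)): print(n,P[v,u].round(4))
# honey lid: points with z ~ .097 near
for n,u,v,z0 in(("honey",166,226,.097),("jam",229,195,.099),("tin",385,224,.072)):
    g=P[v-20:v+20,u-20:u+20]; m=(abs(g[...,2]-z0)<.006).astype(np.uint8)
    q=g[m>0]; print(n,len(q),np.median(q[:,2]),(q[:,:2].min(0)+q[:,:2].max(0))/2,q[:,:2].mean(0),np.ptp(q[:,:2],axis=0))
ps=np.load("side0.npz")["p"];
S=pts("side",np.load("side0.npz")["d"])
print(S[305,210],S[253,211])
# pot rim / deck
g=P[215:295,295:405]
for lo,hi in((.055,.066),(.044,.052),(.012,.020),(.086,.094)):
    m=(g[...,2]>lo)&(g[...,2]<hi); q=g[m]
    print(lo,len(q),np.median(q,axis=0).round(4),q.min(0).round(4),q.max(0).round(4))
E
```

```text
honey [0.3727 0.2963 0.0971]
jam [0.5299 0.1261 0.102 ]
dial [ 0.39   -0.2511  0.0905]
well [ 0.4986 -0.2912  0.0134]
tin [ 0.5765 -0.4033  0.0721]
honey 251 0.09800286489043386 [0.38211605 0.30594364] [0.38061674 0.30503668] [0.06242372 0.05954734]
jam 246 0.0992574203373553 [0.53422019 0.12959228] [0.53380036 0.12949744] [0.06128582 0.06109763]
tin 214 0.07016639595726215 [ 0.58691941 -0.40964076] [ 0.59023785 -0.40986292] [0.14028144 0.05610147]
[0.38393045 0.30066768 0.09570362] [0.52748525 0.13292672 0.09774352]
0.055 498 [ 0.4568 -0.28    0.0616] [ 0.3539 -0.4522  0.055 ] [ 0.6209 -0.1974  0.066 ]
0.044 609 [ 0.3948 -0.2626  0.0482] [ 0.3339 -0.4509  0.044 ] [ 0.628  -0.1864  0.052 ]
0.012 314 [ 0.4885 -0.2992  0.0164] [ 0.3356 -0.4443  0.0121] [ 0.6372 -0.1535  0.02  ]
0.086 113 [ 0.4135 -0.3856  0.0903] [ 0.3536 -0.4418  0.086 ] [ 0.6085 -0.2365  0.0938]
```

View pics/w0.png

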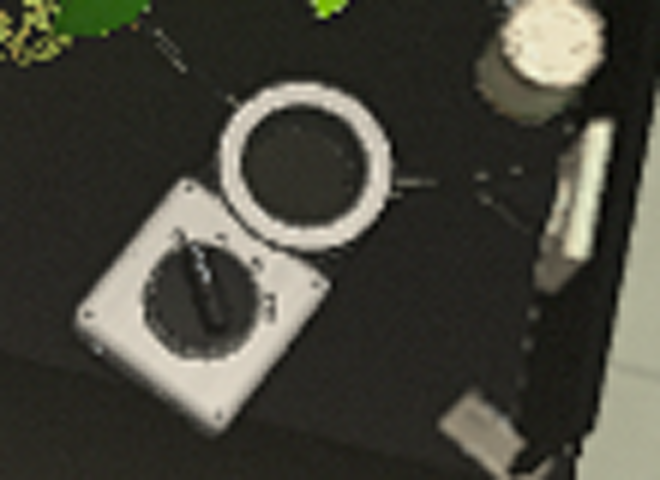

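The crop shows the pot centred near (305,165), the dial skirt near (203,300) with its nose pointing up-left at (185,240) to the off ring, and the two dots at (258,265). I'll fit circles through edge points cast onto planes at the known heights.

```bash
cat >> h.py <<'E'
def circfit(q):
    A=np.c_[2*q[:,:2],np.ones(len(q))]; keep=np.ones(len(q),bool)
    for _ in range(6):
        s=np.linalg.lstsq(A[keep],(q[keep,:2]**2).sum(1),rcond=None)[0]
        r=np.sqrt(s[2]+s[0]**2+s[1]**2); e=np.hypot(q[:,0]-s[0],q[:,1]-s[1])-r
        keep=abs(e)<max(.0012,1.5*np.median(abs(e)))
    return s[:2],r,keep.mean()
def circ(n,img,c,z,rlo,rhi,sign,it=3):
    """circle at height z near world c: strongest radial edge (sign +1: brighter outward)"""
    g=cv2.GaussianBlur(cv2.cvtColor(img,cv2.COLOR_RGB2GRAY).astype(np.float32),(0,0),.6)
    c=np.array(c,float); th=np.radians(np.arange(0,360,4)); rr=np.arange(rlo,rhi,.0005)
    for _ in range(it):
        W=np.stack([c[0]+np.outer(np.cos(th),rr),c[1]+np.outer(np.sin(th),rr),np.full((len(th),len(rr)),z)],-1)
        uv=proj(n,W.reshape(-1,3)).reshape(len(th),len(rr),2).astype(np.float32)
        v=cv2.remap(g,uv[...,0],uv[...,1],cv2.INTER_LINEAR)
        G=np.gradient(v,axis=1)*sign; i=G.argmax(1)
        c,r,k=circfit(W[np.arange(len(th)),i])
    return c,r,k
E
python3 - <<'E'
from h import *
p=np.load("top0.npz")["p"]; s=np.load("side0.npz")["p"]
u=lambda x,y:(295+(x+.5)/6-.5,215+(y+.5)/6-.5)
w0=onz("top",u(305,165),.061)[0]; d0=onz("top",u(203,300),.064)[0]; print(w0,d0)
print("well out",circ("top",p,w0,.061,.040,.054,-1))
print("well in",circ("top",p,w0,.060,.028,.041,+1))
print("skirt",circ("top",p,d0,.062,.022,.034,+1))
print("honey",circ("top",p,(.382,.305),.097,.025,.04,-1))
print("jam",circ("top",p,(.534,.129),.099,.025,.042,-1))
print("bar nose/tail",onz("top",[u(182,238),u(213,325)],.090), "marks",onz("top",[u(222,237),u(258,265),u(269,306),u(180,235)],.048))
print("side well",proj("side",[w0]),proj("side",[[.382,.305,.097]]))
print("honey side",circ("side",s,(.382,.305),.097,.025,.04,-1))
print("well side",circ("side",s,w0,.061,.040,.054,-1),circ("side",s,w0,.06,.028,.041,1))
E
```

```text
[ 0.48400648 -0.28883454  0.061     ] [ 0.39417152 -0.25111846  0.064     ]
well out (array([ 0.48480698, -0.28919982]), np.float64(0.04756904081674248), np.float64(0.8333333333333334))
well in (array([ 0.48390002, -0.28850222]), np.float64(0.035647639820443236), np.float64(0.8888888888888888))
skirt (array([ 0.39327252, -0.25030071]), np.float64(0.03223160657764405), np.float64(0.7777777777777778))
honey (array([0.38206583, 0.30756251]), np.float64(0.030905216468192297), np.float64(0.8777777777777778))
jam (array([0.53505642, 0.13027658]), np.float64(0.031027580849415603), np.float64(0.9111111111111111))
bar nose/tail [[ 0.41803718 -0.23111695  0.09      ]
 [ 0.3758966  -0.25795871  0.09      ]] marks [[ 0.435584   -0.25413004  0.048     ]
 [ 0.42522344 -0.27694099  0.048     ]
 [ 0.40422615 -0.28786927  0.048     ]
 [ 0.43065746 -0.23133877  0.048     ]]
side well [[314.41460249 214.26233875]] [[209.26468363 305.76022408]]
honey side (array([0.38104622, 0.3080172 ]), np.float64(0.03129984357488557), np.float64(0.7))
well side (array([ 0.48019417, -0.2843211 ]), np.float64(0.049190813888429594), np.float64(0.6333333333333333)) (array([ 0.48294033, -0.28690878]), np.float64(0.03276253132351697), np.float64(0.6777777777777778))
```

```bash
cat >> h.py <<'E'
from scipy.spatial.transform import Rotation as Ro
def delta(target,yaw=None):
    o=telemetry.get_obs(); R=Ro.from_euler("xyz",o["tcp_rot"],degrees=True)
    Rt=Ro.from_euler("xyz",[180,0,o["tcp_rot"][2] if yaw is None else yaw],degrees=True)
    print("pos",o["ee_pos"].round(4),o["tcp_rot"].round(2),"F",o["wrist_force"].round(1),"open",o["opening"].round(4),"t",o["time"])
    print("shift mm",(R.inv().apply(np.array(target)-o["ee_pos"])*1e3).round(1),"turn",(R.inv()*Rt).as_rotvec(degrees=True).round(1))
E
python3 - <<'E'
from h import *
P=np.concatenate([pts(n,np.load(n+"0.npz")["d"])[np.load(n+"0.npz")["d"]>0] for n in("top","side")])
c=np.array([.382,.3075])
for a in range(0,180,15):
    out=[]
    for s in(0,180):
        e=np.radians(a+s); X=(P[:,:2]-c)@np.array([[np.cos(e),-np.sin(e)],[np.sin(e),np.cos(e)]])
        m=(X[:,0]>.036)&(X[:,0]<.064)&(abs(X[:,1])<.014); out.append(P[m,2].max().round(3) if m.any() else None)
    print(a,out)
print(onz("side",[(215,172),(310,140),(10,125)],.25))
S=pts("side",np.load("side0.npz")["d"]); m=(abs(S[...,2]-.25)<.006)&(S[...,0]>.4)&(S[...,0]<1.5); print(np.percentile(S[m],[0.5,2,10,90,98,99.5],axis=0).round(3))
delta([.40,-.10,.26],-23)
E
```

```text
0 [np.float64(0.008), None]
15 [np.float64(0.006), np.float64(0.001)]
30 [np.float64(0.006), np.float64(0.004)]
45 [np.float64(0.003), np.float64(0.007)]
60 [np.float64(0.004), np.float64(0.008)]
75 [np.float64(0.008), np.float64(0.008)]
90 [np.float64(0.008), np.float64(0.008)]
105 [np.float64(0.009), np.float64(0.01)]
120 [np.float64(0.009), np.float64(0.01)]
135 [np.float64(0.034), np.float64(0.008)]
150 [np.float64(0.003), np.float64(0.011)]
165 [np.float64(0.002), np.float64(0.011)]
[[ 0.61829361  0.00277255  0.25      ]
 [ 0.58169134 -0.41647958  0.25      ]
 [ 1.64722601  0.01084642  0.25      ]]
[[ 0.595 -1.554  0.244]
 [ 0.599 -1.533  0.245]
 [ 0.616 -0.397  0.247]
 [ 1.367  0.052  0.251]
 [ 1.469  0.061  0.255]
 [ 1.491  0.063  0.256]]Traceback (most recent call last):
  File "<stdin>", line 12, in <module>
  File "h.py", line 43, in delta
    print("pos",o["ee_pos"].round(4),o["tcp_rot"].round(2),"F",o["wrist_force"].round(1),"open",o["opening"].round(4),"t",o["time"])
                                                                                                ^^^^^^^^^^^^^^^^^^
AttributeError: 'float' object has no attribute 'round'
```

```bash
sed -i 's/o\["opening"\].round(4)/round(o["opening"],4)/' h.py; python3 - <<'E'
from h import *
delta([.40,-.10,.26],-23)
delta([.382,.307,.20],-23)
E
```

```text
pos [ 0.1796 -0.5196  0.2101] [-179.93   -0.     19.07] F [ 0.5  0.2 -1. ] open 0.0856 t 0.1
shift mm [ 345.4 -324.6  -49.4] turn [-0.1  0.  42.1]
pos [ 0.1796 -0.5196  0.2101] [-179.93   -0.     19.07] F [ 0.5  0.2 -1. ] open 0.0856 t 0.1
shift mm [ 461.3 -715.1   11. ] turn [-0.1  0.  42.1]
```

Emit:
{"fn": "play_rows", "kwargs": {
  "increments": [
    [[345, -325, -50], [0, 0, 42], 0],
    [[345, -325, -50], [0, 0, 42], 0],
    [[345, -325, -50], [0, 0, 42], 0],
    [[345, -325, -50], [0, 0, 42], 0],
    [[345, -325, -50], [0, 0, 42], 0],
    [[345, -325, -50], [0, 0, 42], 0],
    [[345, -325, -50], [0, 0, 42], 0],
    [[345, -325, -50], [0, 0, 42], 0],
    [[345, -325, -50], [0, 0, 42], 0],
    [[345, -325, -50], [0, 0, 42], 0],
    [[461, -715, 10], [0, 0, 42], 0],
    [[461, -715, 10], [0, 0, 42], 0],
    [[461, -715, 10], [0, 0, 42], 0],
    [[461, -715, 10], [0, 0, 42], 0],
    [[461, -715, 10], [0, 0, 42], 0],
    [[461, -715, 10], [0, 0, 42], 0],
    [[461, -715, 10], [0, 0, 42], 0],
    [[461, -715, 10], [0, 0, 42], 0],
    [[461, -715, 10], [0, 0, 42], 0],
    [[461, -715, 10], [0, 0, 42], 0]
  ]
}}

```text
time: 2.1
ee_pos: [0.2803, -0.0929, 0.2177]
tcp_rot: [-177.8, 0.0, -20.5]
wrist_force: [0.3, 0.4, 0.0]
opening: 0.0856
grasp_force: 0.0
```

```bash
python3 - <<'E'
from h import *
delta([.382,.3075,.066],-23)
s,_=camera("side"); print(circ("side",s,(.382,.305),.097,.025,.04,-1))
E
```

```text
pos [ 0.2803 -0.0929  0.2177] [-1.7783e+02  4.0000e-02 -2.0530e+01] F [0.3 0.4 0. ] open 0.0856 t 2.1
shift mm [ -45.1 -404.6  167.2] turn [-2.2  0.1  2.5]
(array([0.38145922, 0.30856352]), np.float64(0.032188313052463606), np.float64(0.6777777777777778))
```

Emit:
{"fn": "play_rows", "kwargs": {
  "increments": [
    [[-45, -405, 20], [0, 0, 2.5], 0],
    [[-45, -405, 20], [0, 0, 2.5], 0],
    [[-45, -405, 20], [0, 0, 2.5], 0],
    [[-45, -405, 20], [0, 0, 2.5], 0],
    [[-45, -405, 20], [0, 0, 2.5], 0],
    [[-45, -405, 20], [0, 0, 2.5], 0],
    [[-45, -405, 20], [0, 0, 2.5], 0],
    [[-45, -405, 20], [0, 0, 2.5], 0],
    [[-45, -405, 20], [0, 0, 2.5], 0],
    [[-45, -405, 20], [0, 0, 2.5], 0],
    [[-45, -405, 20], [0, 0, 2.5], 0],
    [[-45, -405, 20], [0, 0, 2.5], 0],
    [[-45, -405, 20], [0, 0, 2.5], 0],
    [[-45, -405, 20], [0, 0, 2.5], 0],
    [[-45, -405, 20], [0, 0, 2.5], 0],
    [[-45, -405, 20], [0, 0, 2.5], 0]
  ]
}}

```text
time: 3.75
ee_pos: [0.2439, -0.0688, 0.2144]
tcp_rot: [-175.6, 0.2, -20.9]
wrist_force: [-0.8, 0.8, 0.7]
opening: 0.0856
grasp_force: 0.0
```

```bash
python3 - <<'E'
from h import *
delta([.382,.3075,.066],-23)
E
```

```text
pos [ 0.2439 -0.0688  0.2144] [-175.65    0.18  -20.94] F [-0.8  0.8  0.7] open 0.0856 t 3.75
shift mm [  -5.  -388.4  178.4] turn [-4.3  0.3  2.1]
```

```bash
python3 - <<'E'
from h import *
o=telemetry.get_obs(); print(o["q"].round(1),o["qd"].round(1))
E
```

```text
[-21.  -35.1 -21.2 104.1   4.4 179.9] [-0.1 -1.2 -0.7  0.6 -0.1  0. ]
```

```bash
python3 - <<'E'
from h import *
delta([.40,0,.25],70)
E
```

```text
pos [ 0.2439 -0.0688  0.2144] [-175.65    0.18  -20.94] F [-0.8  0.8  0.7] open 0.0856 t 3.75
shift mm [ 121.1 -122.4  -26.8] turn [ -3.5  -3.3 -90.9]
```

Emit:
{"fn": "play_rows", "kwargs": {
  "increments": [
    [[121, -122, -27], [-3.5, -3.3, -91], 0],
    [[121, -122, -27], [-3.5, -3.3, -91], 0],
    [[121, -122, -27], [-3.5, -3.3, -91], 0],
    [[121, -122, -27], [-3.5, -3.3, -91], 0],
    [[121, -122, -27], [-3.5, -3.3, -91], 0],
    [[121, -122, -27], [-3.5, -3.3, -91], 0],
    [[121, -122, -27], [-3.5, -3.3, -91], 0],
    [[121, -122, -27], [-3.5, -3.3, -91], 0],
    [[121, -122, -27], [-3.5, -3.3, -91], 0],
    [[121, -122, -27], [-3.5, -3.3, -91], 0],
    [[121, -122, -27], [-3.5, -3.3, -91], 0],
    [[121, -122, -27], [-3.5, -3.3, -91], 0]
  ]
}}

```text
time: 4.95
ee_pos: [0.3998, -0.0003, 0.2502]
tcp_rot: [-180.0, -0.0, 70.2]
wrist_force: [0.5, 0.2, 0.2]
opening: 0.0854
grasp_force: 0.0
```

```bash
python3 - <<'E'
from h import *
delta([.382,.3075,.2],157)
E
```

```text
pos [ 3.998e-01 -3.000e-04  2.502e-01] [-1.7998e+02 -3.0000e-02  7.0180e+01] F [0.5 0.2 0.2] open 0.0854 t 4.95
shift mm [ 283.5 -121.1   50.4] turn [  0.   -0.  -86.8]
```

Emit:
{"fn": "play_rows", "kwargs": {
  "increments": [
    [[283, -121, 50], [0, 0, -87], 0],
    [[283, -121, 50], [0, 0, -87], 0],
    [[283, -121, 50], [0, 0, -87], 0],
    [[283, -121, 50], [0, 0, -87], 0],
    [[283, -121, 50], [0, 0, -87], 0],
    [[283, -121, 50], [0, 0, -87], 0],
    [[283, -121, 50], [0, 0, -87], 0],
    [[283, -121, 50], [0, 0, -87], 0],
    [[283, -121, 50], [0, 0, -87], 0],
    [[283, -121, 50], [0, 0, -87], 0],
    [[283, -121, 50], [0, 0, -87], 0],
    [[283, -121, 50], [0, 0, -87], 0],
    [[283, -121, 50], [0, 0, -87], 0]
  ]
}}

```text
time: 6.25
ee_pos: [0.3824, 0.3069, 0.2004]
tcp_rot: [180.0, -0.0, 156.8]
wrist_force: [-0.2, -0.7, 0.2]
opening: 0.0854
grasp_force: 0.0
```

```bash
python3 - <<'E'
from h import *
delta([.382,.3075,.066],157)
E
```

```text
pos [0.3824 0.3069 0.2004] [ 1.7997e+02 -2.0000e-02  1.5684e+02] F [-0.2 -0.7  0.2] open 0.0854 t 6.25
shift mm [  0.6   0.4 134.4] turn [ 0.  -0.  -0.2]
```

Emit:
{"fn": "play_rows", "kwargs": {
  "increments": [
    [[0.6, 0.4, 30], [0, 0, 0], 0],
    [[0.6, 0.4, 60], [0, 0, 0], 0],
    [[0.6, 0.4, 90], [0, 0, 0], 0],
    [[0.6, 0.4, 115], [0, 0, 0], 0],
    [[0.6, 0.4, 134], [0, 0, 0], 0],
    [[0.6, 0.4, 134], [0, 0, 0], 0],
    [[0.6, 0.4, 134], [0, 0, 0], 0.6],
    [[0.6, 0.4, 134], [0, 0, 0], 0.6],
    [[0.6, 0.4, 134], [0, 0, 0], 0.6],
    [[0.6, 0.4, 134], [0, 0, 0], 0.6],
    [[0.6, 0.4, 134], [0, 0, 0], 0.6],
    [[0.6, 0.4, 134], [0, 0, 0], 0.6],
    [[0.6, 0.4, 134], [0, 0, 0], 0.6],
    [[0.6, 0.4, 134], [0, 0, 0], 0.6]
  ],
  "grip_force": 40
}}

```text
time: 7.65
ee_pos: [0.3827, 0.308, 0.0685]
tcp_rot: [179.8, 0.1, 157.1]
wrist_force: [-2.2, -1.3, 5.1]
opening: 0.0608
grasp_force: 42.2
```

Emit:
{"fn": "play_rows", "kwargs": {
  "increments": [
    [[0, 0, -5], [0, 0, 0], 0.6],
    [[0, 0, -20], [0, 0, 0], 0.6],
    [[0, 0, -45], [0, 0, 0], 0.6],
    [[0, 0, -75], [0, 0, 0], 0.6],
    [[0, 0, -105], [0, 0, 0], 0.6],
    [[0, 0, -130], [0, 0, 0], 0.6],
    [[0, 0, -145], [0, 0, 0], 0.6],
    [[0, 0, -150], [0, 0, 0], 0.6],
    [[0, 0, -150], [0, 0, 0], 0.6],
    [[0, 0, -150], [0, 0, 0], 0.6]
  ]
}}

```text
time: 8.65
ee_pos: [0.3818, 0.3074, 0.2158]
tcp_rot: [-180.0, -0.0, 157.1]
wrist_force: [0.1, 0.6, -3.4]
opening: 0.0605
grasp_force: 44.3
```

```bash
python3 - <<'E'
from h import *
delta([.42,-.10,.23],157)
s,_=camera("side"); cv2.imwrite("pics/s1.png",cv2.resize(s[150:400,80:400],None,fx=2,fy=2)[...,::-1])
E
```

```text
pos [0.3818 0.3074 0.2158] [-1.7998e+02 -4.0000e-02  1.5709e+02] F [ 0.1  0.6 -3.4] open 0.0605 t 8.65
shift mm [-193.7 -360.4  -14.3] turn [-0.  -0.   0.1]
```

View pics/s1.png

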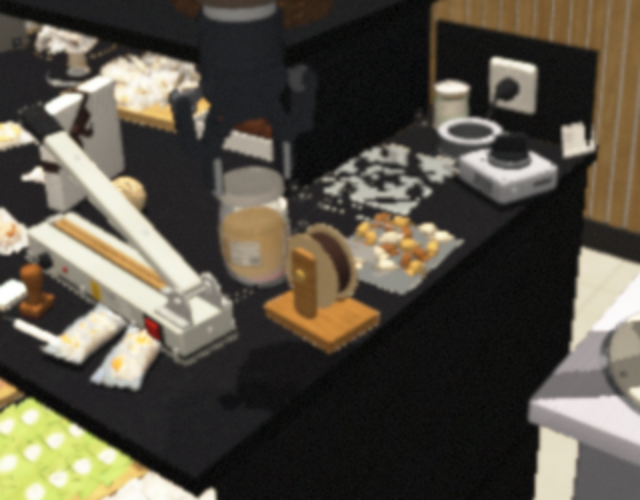

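The picture shows the honey jar hanging upright in the fingers at (255,225), clear of the sealer and the board. I'll carry it over.

Emit:
{"fn": "play_rows", "kwargs": {
  "increments": [
    [[-5, -9, -2], [0, 0, 0], 0.6],
    [[-15, -28, -5], [0, 0, 0], 0.6],
    [[-28, -52, -10], [0, 0, 0], 0.6],
    [[-42, -78, -14], [0, 0, 0], 0.6],
    [[-56, -104, -14], [0, 0, 0], 0.6],
    [[-70, -130, -14], [0, 0, 0], 0.6],
    [[-84, -156, -14], [0, 0, 0], 0.6],
    [[-98, -182, -14], [0, 0, 0], 0.6],
    [[-112, -208, -14], [0, 0, 0], 0.6],
    [[-126, -234, -14], [0, 0, 0], 0.6],
    [[-140, -260, -14], [0, 0, 0], 0.6],
    [[-154, -286, -14], [0, 0, 0], 0.6],
    [[-168, -312, -14], [0, 0, 0], 0.6],
    [[-180, -334, -14], [0, 0, 0], 0.6],
    [[-188, -350, -14], [0, 0, 0], 0.6],
    [[-193, -359, -14], [0, 0, 0], 0.6],
    [[-194, -360, -14], [0, 0, 0], 0.6]
  ]
}}

```text
time: 10.4
ee_pos: [0.4202, -0.1005, 0.2298]
tcp_rot: [180.0, -0.0, 157.0]
wrist_force: [-0.4, -0.1, -3.8]
opening: 0.0606
grasp_force: 44.4
```

```bash
python3 - <<'E'
from h import *
delta([.482,-.288,.20],157)
s,_=camera("top"); 
print("well in",circ("top",s,(.4842,-.2887),.060,.028,.041,+1),circ("top",s,(.4842,-.2887),.061,.040,.054,-1))
E
```

```text
pos [ 0.4202 -0.1005  0.2298] [ 1.7998e+02 -5.0000e-02  1.5700e+02] F [-0.4 -0.1 -3.8] open 0.0606 t 10.4
shift mm [-130.2 -148.4   29.7] turn [ 0. -0.  0.]
well in (array([ 0.48421832, -0.28865763]), np.float64(0.03551869322099207), np.float64(0.8555555555555555)) (array([ 0.48463242, -0.28910135]), np.float64(0.04754765263318468), np.float64(0.8666666666666667))
```

Emit:
{"fn": "play_rows", "kwargs": {
  "increments": [
    [[-6, -7, 1], [0, 0, 0], 0.6],
    [[-20, -22, 4], [0, 0, 0], 0.6],
    [[-36, -40, 8], [0, 0, 0], 0.6],
    [[-52, -59, 12], [0, 0, 0], 0.6],
    [[-68, -77, 16], [0, 0, 0], 0.6],
    [[-84, -96, 20], [0, 0, 0], 0.6],
    [[-100, -114, 24], [0, 0, 0], 0.6],
    [[-115, -132, 28], [0, 0, 0], 0.6],
    [[-126, -144, 30], [0, 0, 0], 0.6],
    [[-131, -149, 30], [0, 0, 0], 0.6],
    [[-132, -150, 30], [0, 0, 0], 0.6],
    [[-132, -150, 30], [0, 0, 0], 0.6]
  ]
}}

```text
time: 11.65
ee_pos: [0.4839, -0.2886, 0.2003]
tcp_rot: [180.0, -0.0, 157.1]
wrist_force: [0.2, 0.9, -3.1]
opening: 0.0605
grasp_force: 44.4
```

```bash
python3 - <<'E'
from h import *
delta([.4843,-.2888,.15],157)
for n in("side","top"):
    s,d=camera(n); np.savez(n+"2.npz",p=s,d=d)
    x=[(240,250),(340,110)] if n=="side" else [(420,300),(280,170)]
    (u1,v1)=(x[0][0] if 0 else min(x[0][0],x[1][0]),min(x[0][1],x[1][1])); u2,v2=max(x[0][0],x[1][0]),max(x[0][1],x[1][1])
    u1-=0
    globals()[n]=cv2.resize(s[v1:v1+130,u1:u1+130],(400,400),interpolation=cv2.INTER_CUBIC); print(n,u1,v1)
cv2.imwrite("pics/c2.png",np.hstack([side,top])[...,::-1])
E
```

```text
pos [ 0.4839 -0.2886  0.2003] [ 1.7995e+02 -1.0000e-02  1.5713e+02] F [ 0.2  0.9 -3.1] open 0.0605 t 11.65
shift mm [-0.5 -0.1 50.3] turn [ 0.  -0.   0.1]
side 240 110
top 280 170
```

View pics/c2.png

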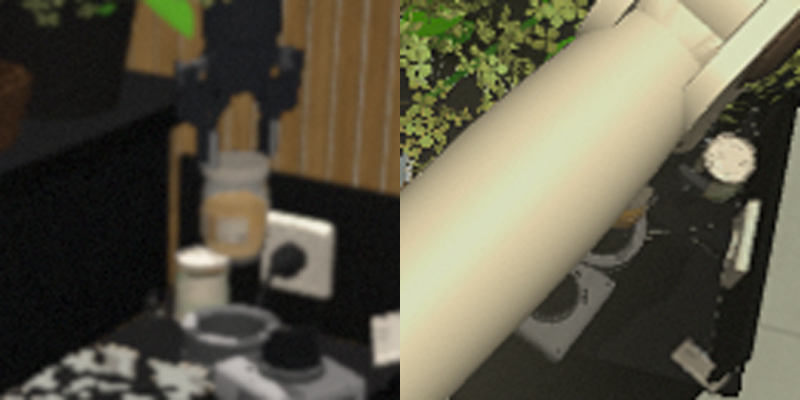

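The jar hangs above the pot. In the side half it is at (235,215) over the ring at (231,325). In the top half the arm hides it. I'll check its lateral position numerically from the side view.

```bash
python3 - <<'E'
from h import *
s=np.load("side2.npz")["p"].astype(int); s0=np.load("side0.npz")["p"].astype(int)
df=abs(s-s0).sum(2)
P=np.array([[.4842,-.2888,z] for z in(.14,.15,.16,.17,.18)]); uv=proj("side",P)
o,D=ray("side",uv)
for (u,v),z in zip(uv,P[:,2]):
    r=int(round(v)); row=df[r,280:350]; i=np.where(row>45)[0]+280
    dist=np.linalg.norm(P[0]-o); print(z,u.round(1),r,"edges",i.min(),i.max(),"mid",(i.min()+i.max())/2, "mm/px",(dist/493*1e3).round(2), row[10:60].tolist() if z==.16 else "")
p0=np.load("side0.npz")["p"]
# pot outer left/right extremes at rim height in initial side view vs projection
print(circ("side",p0,(.4842,-.2888),.061,.040,.054,-1)); 
th=np.radians(np.arange(0,360,2)); rim=proj("side",np.c_[.4842+.0465*np.cos(th),-.2888+.0465*np.sin(th),np.full(180,.060)]); print(rim.min(0),rim.max(0))
g=p0[int(rim[:,1].mean()),285:345].sum(1).tolist(); print(int(rim[:,1].mean()),g)
E
```

```text
0.14 315.3 190 edges 308 326 mid 317.0 mm/px 2.99 
0.15 315.4 187 edges 305 326 mid 315.5 mm/px 2.99 
0.16 315.5 184 edges 304 326 mid 315.0 mm/px 2.99 [20, 9, 6, 6, 8, 8, 5, 1, 11, 5, 14, 6, 13, 10, 61, 129, 209, 212, 226, 245, 285, 330, 353, 362, 369, 395, 402, 395, 405, 372, 354, 309, 289, 289, 152, 37, 55, 31, 7, 17, 9, 12, 6, 15, 12, 15, 18, 17, 16, 13]
0.17 315.6 180 edges 304 327 mid 315.5 mm/px 2.99 
0.18 315.7 177 edges 304 328 mid 316.0 mm/px 2.99 
(array([ 0.47990915, -0.28489426]), np.float64(0.049640084701953496), np.float64(0.6111111111111112))
[299.02329819 208.65363762] [329.70197931 220.80087539]
214 [97, 95, 93, 93, 90, 100, 95, 99, 100, 103, 103, 138, 212, 332, 489, 596, 633, 604, 491, 319, 206, 170, 165, 161, 165, 166, 160, 163, 168, 172, 167, 162, 171, 168, 163, 162, 161, 175, 192, 236, 343, 490, 603, 631, 578, 421, 216, 87, 52, 37, 37, 36, 46, 45, 35, 38, 38, 34, 38, 36]
```

Emit:
{"fn": "play_rows", "kwargs": {
  "increments": [
    [[-0.4, -0.1, 10], [0, 0, 0], 0.6],
    [[-0.4, -0.1, 25], [0, 0, 0], 0.6],
    [[-0.4, -0.1, 40], [0, 0, 0], 0.6],
    [[-0.4, -0.1, 52], [0, 0, 0], 0.6],
    [[-0.4, -0.1, 60], [0, 0, 0], 0.6],
    [[-0.4, -0.1, 66], [0, 0, 0], 0.6],
    [[-0.4, -0.1, 72], [0, 0, 0], 0.6],
    [[-0.4, -0.1, 77], [0, 0, 0], 0.6],
    [[-0.4, -0.1, 80], [0, 0, 0], 0.6],
    [[-0.4, -0.1, 80], [0, 0, 0], 0.6]
  ]
}}

```text
time: 12.75
ee_pos: [0.4841, -0.2893, 0.1197]
tcp_rot: [180.0, -0.0, 157.1]
wrist_force: [0.6, 0.5, -2.6]
opening: 0.0606
grasp_force: 44.4
```

Emit:
{"fn": "play_rows", "kwargs": {
  "increments": [
    [[0, 0, 5], [0, 0, 0], 0.6],
    [[0, 0, 11], [0, 0, 0], 0.6],
    [[0, 0, 17], [0, 0, 0], 0.6],
    [[0, 0, 23], [0, 0, 0], 0.6],
    [[0, 0, 27], [0, 0, 0], 0.6],
    [[0, 0, 30], [0, 0, 0], 0.6],
    [[0, 0, 30], [0, 0, 0], 0.6]
  ]
}}

```text
time: 13.45
ee_pos: [0.484, -0.2892, 0.0896]
tcp_rot: [180.0, -0.0, 157.1]
wrist_force: [-0.5, -0.3, -3.6]
opening: 0.0608
grasp_force: 44.4
```

Emit:
{"fn": "play_rows", "kwargs": {
  "increments": [
    [[0, 0, 2], [0, 0, 0], 0.6],
    [[0, 0, 3], [0, 0, 0], 0.6],
    [[0, 0, 4], [0, 0, 0], 0.6],
    [[0, 0, 4], [0, 0, 0], 0.6]
  ]
}}

```text
time: 13.85
ee_pos: [0.4841, -0.2893, 0.086]
tcp_rot: [180.0, -0.0, 157.1]
wrist_force: [0.5, 0.0, -2.7]
opening: 0.0607
grasp_force: 44.4
```

Emit:
{"fn": "play_rows", "kwargs": {
  "increments": [
    [[0, 0, 1], [0, 0, 0], 0.6],
    [[0, 0, 2], [0, 0, 0], 0.6],
    [[0, 0, 2], [0, 0, 0], 0.6]
  ]
}}

```text
time: 14.15
ee_pos: [0.4844, -0.2895, 0.0846]
tcp_rot: [180.0, 0.1, 157.1]
wrist_force: [-0.4, -0.9, 2.2]
opening: 0.0602
grasp_force: 45.1
```

Contact came at the expected floor height. I'll open and rise.

Emit:
{"fn": "play_rows", "kwargs": {
  "increments": [
    [[0, 0, 0.5], [0, 0, 0], 0.2],
    [[0, 0, 0], [0, 0, 0], 0.1],
    [[0, 0, 0], [0, 0, 0], 0],
    [[0, 0, 0], [0, 0, 0], 0],
    [[0, 0, 0], [0, 0, 0], 0],
    [[0, 0, -10], [0, 0, 0], 0],
    [[0, 0, -30], [0, 0, 0], 0],
    [[0, 0, -60], [0, 0, 0], 0],
    [[0, 0, -90], [0, 0, 0], 0],
    [[0, 0, -110], [0, 0, 0], 0],
    [[0, 0, -110], [0, 0, 0], 0]
  ]
}}

```text
time: 15.25
ee_pos: [0.4852, -0.29, 0.1981]
tcp_rot: [-180.0, 0.3, 157.1]
wrist_force: [0.0, -0.2, 0.1]
opening: 0.0853
grasp_force: 0.0
```

```bash
python3 - <<'E'
from h import *
o=telemetry.get_obs(); print(o["q"].round(1))
s,_=camera("side"); print("lid",circ("side",s,(.4842,-.2888),.113,.025,.04,-1),proj("side",[.4842,-.2888,.113]))
cv2.imwrite("pics/s3.png",cv2.resize(s[130:260,240:400],None,fx=4,fy=4,interpolation=cv2.INTER_CUBIC)[...,::-1])
delta([.30,-.16,.20],-147.5)
E
```

```text
[-30.9   6.5  10.3  93.5   0.   -8. ]
lid (array([ 0.48603738, -0.2848911 ]), np.float64(0.03909754317103199), np.float64(0.5444444444444444)) [[314.95351808 198.30722468]]
pos [ 0.4848 -0.2898  0.196 ] [1.7999e+02 1.7000e-01 1.5710e+02] F [0.6 1.1 0. ] open 0.0854 t 15.3
shift mm [220.7  47.6  -4.6] turn [ -0.1   0.2 -55.4]
```

View pics/s3.png

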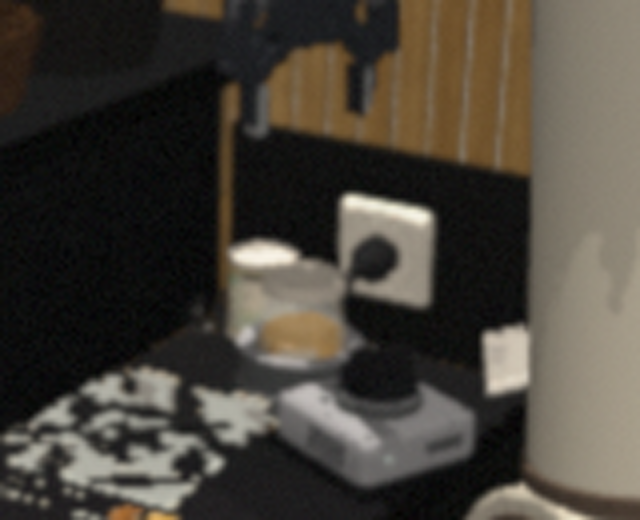

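The picture shows the jar seated in the pot at (300,300), upright, with the dial at (380,380). I'll move aside and take a top look at the dial.

```bash
python3 - <<'E'
from h import *
delta([.38,0,.21],-147.5)
E
```

```text
pos [ 0.4848 -0.2898  0.196 ] [1.7999e+02 1.7000e-01 1.5710e+02] F [0.6 1.1 0. ] open 0.0854 t 15.3
shift mm [209.2 226.1 -14.5] turn [ -0.1   0.2 -55.4]
```

Emit:
{"fn": "play_rows", "kwargs": {
  "increments": [
    [[209, 226, -14], [0, 0, -55.4], 0],
    [[209, 226, -14], [0, 0, -55.4], 0],
    [[209, 226, -14], [0, 0, -55.4], 0],
    [[209, 226, -14], [0, 0, -55.4], 0],
    [[209, 226, -14], [0, 0, -55.4], 0],
    [[209, 226, -14], [0, 0, -55.4], 0],
    [[209, 226, -14], [0, 0, -55.4], 0],
    [[209, 226, -14], [0, 0, -55.4], 0],
    [[209, 226, -14], [0, 0, -55.4], 0],
    [[209, 226, -14], [0, 0, -55.4], 0]
  ]
}}

```text
time: 16.3
ee_pos: [0.3797, -0.0007, 0.2077]
tcp_rot: [180.0, -0.0, -147.7]
wrist_force: [0.2, -0.2, -0.2]
opening: 0.0856
grasp_force: 0.0
```

```bash
python3 - <<'E'
from h import *
s,d=camera("top"); np.savez("top4.npz",p=s,d=d)
print("lid",circ("top",s,(.4842,-.2888),.113,.025,.04,-1))
c=proj("top",[.3967,-.2516,.08])[0]; u0,v0=(c-25).astype(int); print(u0,v0)
cv2.imwrite("pics/d4.png",cv2.resize(s[v0:v0+50,u0:u0+50],None,fx=11,fy=11,interpolation=cv2.INTER_CUBIC)[...,::-1])
# dark skirt+bar: bar via depth
P=pts("top",d)[v0:v0+50,u0:u0+50].reshape(-1,3)
q=P[(P[:,2]>.082)&(P[:,2]<.097)&(np.hypot(P[:,0]-.3967,P[:,1]+.2516)<.04)]
print(len(q),q.mean(0)); r=cv2.minAreaRect((q[:,:2]*1000).astype(np.float32)); print(r)
deck=P[(abs(P[:,2]-.048)<.003)]
r=cv2.minAreaRect((deck[np.hypot(deck[:,0]-.3967,deck[:,1]+.2516)<.075][:,:2]*1000).astype(np.float32)); print("deck",r)
delta([.3967,-.2516,.15],-147.5)
E
```

```text
lid (array([ 0.48514903, -0.28980584]), np.float64(0.031055513664999514), np.float64(0.6111111111111112))
304 237
58 [ 0.39516003 -0.25124609  0.08898554]
((395.38751220703125, -251.61886596679688), (44.41484069824219, 13.764244079589844), 30.457551956176758)
deck ((402.9920654296875, -254.3594512939453), (103.01211547851562, 121.40433502197266), 66.14971923828125)
pos [ 0.3797 -0.0008  0.2077] [ 1.7995e+02 -3.0000e-02 -1.4768e+02] F [ 0.5 -1.6  0.2] open 0.0853 t 16.35
shift mm [ 119.8 -221.1   57.6] turn [ 0.  -0.  -0.2]
```

View pics/d4.png

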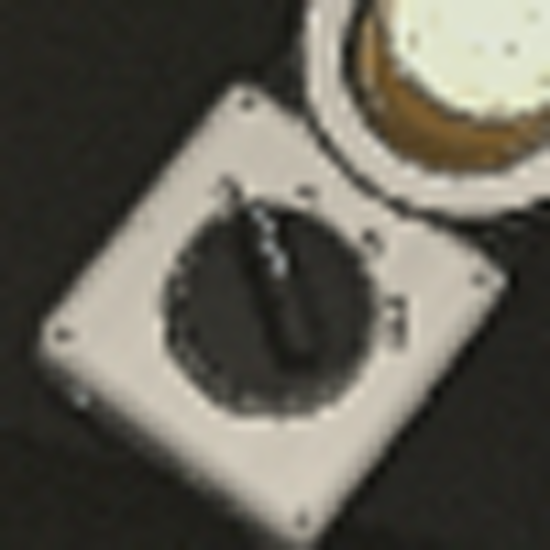

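The picture shows the jar concentric in the pot and the dial bar's nose pointing at the off ring (230,188). The bar's centre is near (270,285), about 31° world yaw. The lid centre is within 1.5 mm of the well. Next I move over the dial.

Emit:
{"fn": "play_rows", "kwargs": {
  "increments": [
    [[119, -221, 40], [0, 0, 0.5], 0.5],
    [[119, -221, 40], [0, 0, 0.5], 0.5],
    [[119, -221, 40], [0, 0, 0.5], 0.5],
    [[119, -221, 40], [0, 0, 0.5], 0.5],
    [[119, -221, 40], [0, 0, 0.5], 0.5],
    [[119, -221, 40], [0, 0, 0.5], 0.5],
    [[119, -221, 40], [0, 0, 0.5], 0.5],
    [[119, -221, 40], [0, 0, 0.5], 0.5],
    [[119, -221, 40], [0, 0, 0.5], 0.5]
  ],
  "grip_force": 60
}}

```text
time: 17.25
ee_pos: [0.3981, -0.2494, 0.1685]
tcp_rot: [180.0, 0.0, -148.0]
wrist_force: [0.0, 0.7, -0.7]
opening: 0.0424
grasp_force: 0.0
```

```bash
python3 - <<'E'
from h import *
delta([.396,-.2516,.087],-148.5)
print(telemetry.get_obs()["q"].round(1))
E
```

```text
pos [ 0.3981 -0.2494  0.1685] [ 1.7999e+02  4.0000e-02 -1.4796e+02] F [ 0.   0.7 -0.7] open 0.0424 t 17.25
shift mm [ 3.  -0.8 81.5] turn [0.  0.  0.5]
[-32.1  -6.7  -6.1  90.5   0.  -64.1]
```

Emit:
{"fn": "play_rows", "kwargs": {
  "increments": [
    [[1, 0, 25], [0, 0, 0.4], 0.5],
    [[1, 0, 50], [0, 0, 0.4], 0.5],
    [[1, 0, 60], [0, 0, 0.4], 0.5],
    [[1, 0, 60], [0, 0, 0.4], 0.5],
    [[1, 0, 60], [0, 0, 0.4], 0.5]
  ]
}}

```text
time: 17.75
ee_pos: [0.3975, -0.2504, 0.1092]
tcp_rot: [-180.0, 0.1, -148.4]
wrist_force: [0.2, -0.1, 0.4]
opening: 0.0426
grasp_force: 0.0
```

```bash
python3 - <<'E'
from h import *
delta([.396,-.2516,.087],-148.5)
E
```

```text
pos [ 0.3975 -0.2504  0.1092] [-1.7997e+02  5.0000e-02 -1.4835e+02] F [ 0.2 -0.1  0.4] open 0.0426 t 17.75
shift mm [ 1.9 -0.2 22.2] turn [-0.   0.1  0.1]
```

Emit:
{"fn": "play_rows", "kwargs": {
  "increments": [
    [[1.5, 0, 8], [0, 0, 0], 0.5],
    [[1.5, 0, 16], [0, 0, 0], 0.5],
    [[1.5, 0, 22], [0, 0, 0], 0.5],
    [[1.5, 0, 22], [0, 0, 0], 0.5],
    [[1.5, 0, 22], [0, 0, 0], 0.7],
    [[1.5, 0, 22], [0, 0, 0], 1],
    [[1.5, 0, 22], [0, 0, 0], 1],
    [[1.5, 0, 22], [0, 0, 0], 1],
    [[1.5, 0, 22], [0, 0, 0], 1]
  ]
}}

```text
time: 18.65
ee_pos: [0.3959, -0.2515, 0.0862]
tcp_rot: [180.0, 0.0, -148.4]
wrist_force: [-0.1, 0.4, -0.3]
opening: 0.0002
grasp_force: 0.0
```

The fingers closed on nothing, so I'll look before doing anything else.

```bash
python3 - <<'E'
from h import *
s,d=camera("side"); t,dt=camera("top")
a=cv2.resize(s[170:270,290:390],(400,400),interpolation=cv2.INTER_CUBIC); b=cv2.resize(t[215:295,295:375],(400,400),interpolation=cv2.INTER_CUBIC)
cv2.imwrite("pics/m5.png",np.hstack([a,b])[...,::-1])
print(proj("side",[[.396,-.2516,.067],[.396,-.2516,.09]]),telemetry.get_obs()["opening"])
E
```

```text
[[334.40470188 223.4501811 ]
 [334.8138293  216.13644348]] -0.0003165708648256345
```

View pics/m5.png

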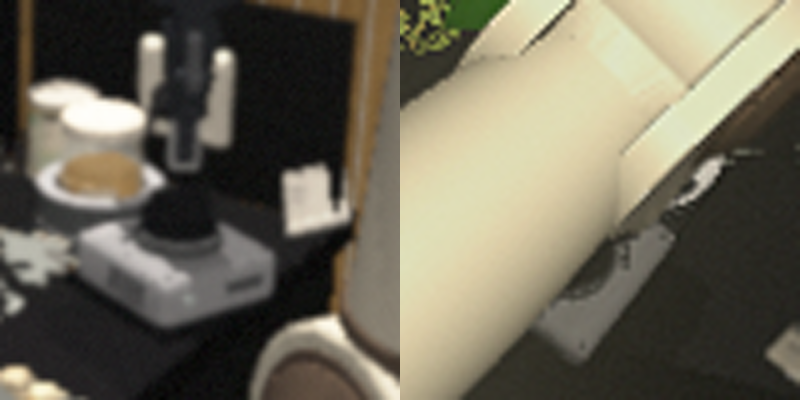

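The side half shows grey fingertips ending at (185,168) above the black bar's top (180,180). I'll check their actual height with depth.

```bash
python3 - <<'E'
from h import *
s,d=camera("side"); P=pts("side",d)
for v in range(198,226,2): print(v,[(P[v,u].round(3).tolist(),int(s[v,u].sum())) for u in (335,336)])
print(telemetry.get_obs()["ee_pos"], proj("side",[[.396,-.2515,.067]]),proj("side",[[.3959,-.2515,.086]]))
E
```

```text
198 [([0.381, -0.218, 0.16], 100), ([0.381, -0.223, 0.158], 103)]
200 [([0.387, -0.229, 0.149], 101), ([0.39, -0.241, 0.145], 91)]
202 [([0.391, -0.238, 0.139], 118), ([0.391, -0.244, 0.137], 118)]
204 [([0.391, -0.239, 0.133], 109), ([0.386, -0.236, 0.135], 98)]
206 [([0.39, -0.238, 0.128], 117), ([0.387, -0.237, 0.128], 98)]
208 [([0.391, -0.241, 0.12], 119), ([0.388, -0.24, 0.121], 105)]
210 [([0.39, -0.239, 0.115], 201), ([0.388, -0.24, 0.115], 192)]
212 [([0.49, -0.437, 0.015], 215), ([0.487, -0.439, 0.015], 212)]
214 [([0.491, -0.44, 0.007], 37), ([0.485, -0.437, 0.009], 49)]
216 [([0.397, -0.255, 0.089], 66), ([0.394, -0.256, 0.089], 59)]
218 [([0.39, -0.241, 0.09], 57), ([0.388, -0.244, 0.089], 67)]
220 [([0.392, -0.246, 0.081], 57), ([0.39, -0.248, 0.081], 61)]
222 [([0.393, -0.249, 0.074], 61), ([0.39, -0.249, 0.074], 56)]
224 [([0.39, -0.243, 0.07], 64), ([0.388, -0.246, 0.069], 67)]
[ 0.39583763 -0.25146329  0.08610912] [[334.38833552 223.46194493]] [[334.75698547 217.43461627]]
```

Depth puts the closed tips at about z = 0.105, some 15 mm above the bar. The telemetry z doesn't match the picture, so I'll trust the picture. I'll open half-way, step down and close again, watching the force.

Emit:
{"fn": "play_rows", "kwargs": {
  "increments": [
    [[0, 0, 0], [0, 0, 0], 0.5],
    [[0, 0, 0], [0, 0, 0], 0.5],
    [[0, 0, 0], [0, 0, 0], 0.5],
    [[0, 0, 0], [0, 0, 0], 0.5],
    [[0, 0, 6], [0, 0, 0], 0.5],
    [[0, 0, 12], [0, 0, 0], 0.5],
    [[0, 0, 18], [0, 0, 0], 0.5],
    [[0, 0, 22], [0, 0, 0], 0.5],
    [[0, 0, 25], [0, 0, 0], 0.5],
    [[0, 0, 25], [0, 0, 0], 0.5]
  ]
}}

```text
time: 19.8
ee_pos: [0.3956, -0.2513, 0.0605]
tcp_rot: [179.9, 0.0, -148.4]
wrist_force: [-0.1, -0.4, 0.6]
opening: 0.0427
grasp_force: 0.0
```

```bash
python3 - <<'E'
from h import *
s,d=camera("side"); P=pts("side",d); o=telemetry.get_obs(); print(o["ee_pos"],o["wrist_force"],o["opening"])
a=cv2.resize(s[150:250,285:405],(780,600)[:2],interpolation=cv2.INTER_CUBIC)
cv2.imwrite("pics/n6.png",cv2.resize(s[160:250,280:400],(800,600),interpolation=cv2.INTER_CUBIC)[...,::-1])
c=o["ee_pos"]; e=np.radians(31.5+90); v=np.array([np.cos(e),np.sin(e),0])
for sg in(-1,1):
    for z in (.06,.07,.08,.09,.10): print(sg,z,proj("side",c*[1,1,0]+[0,0,z]+sg*v*.025).round(1))
E
```

```text
[ 0.39573713 -0.25139524  0.0609213 ] [-0.13490199  0.6357691   0.73352963] 0.04302276954015284
-1 0.06 [[333.8 222.2]]
-1 0.07 [[334. 219.]]
-1 0.08 [[334.2 215.9]]
-1 0.09 [[334.3 212.8]]
-1 0.1 [[334.5 209.6]]
1 0.06 [[334.9 229.4]]
1 0.07 [[335.  226.2]]
1 0.08 [[335.2 223. ]]
1 0.09 [[335.4 219.7]]
1 0.1 [[335.6 216.5]]
```

View pics/n6.png

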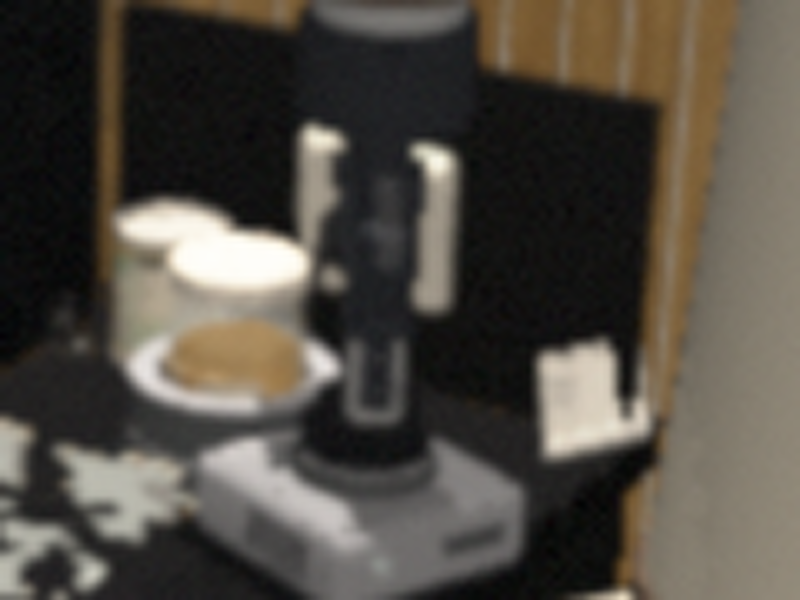

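The picture shows the near fingertip at (375,420), which is z ≈ 0.08, alongside the bar. I'll go 5 mm lower and close.

Emit:
{"fn": "play_rows", "kwargs": {
  "increments": [
    [[0, 0, 3], [0, 0, 0], 0.5],
    [[0, 0, 5], [0, 0, 0], 0.5],
    [[0, 0, 5], [0, 0, 0], 0.6],
    [[0, 0, 5], [0, 0, 0], 0.75],
    [[0, 0, 5], [0, 0, 0], 1],
    [[0, 0, 5], [0, 0, 0], 1],
    [[0, 0, 5], [0, 0, 0], 1],
    [[0, 0, 5], [0, 0, 0], 1]
  ]
}}

```text
time: 20.65
ee_pos: [0.3959, -0.2514, 0.0564]
tcp_rot: [180.0, 0.0, -148.4]
wrist_force: [-1.5, 1.6, 4.8]
opening: 0.0113
grasp_force: 60.2
```

Gripped. Now pull up.

Emit:
{"fn": "play_rows", "kwargs": {
  "increments": [
    [[0, 0, -3], [0, 0, 0], 1],
    [[0, 0, -6], [0, 0, 0], 1],
    [[0, 0, -9], [0, 0, 0], 1],
    [[0, 0, -11.5], [0, 0, 0], 1],
    [[0, 0, -12], [0, 0, 0], 1],
    [[0, 0, -12], [0, 0, 0], 1]
  ],
  "grip_force": 80
}}

```text
time: 21.25
ee_pos: [0.3957, -0.2514, 0.0682]
tcp_rot: [180.0, 0.0, -148.4]
wrist_force: [-0.6, 1.3, -0.4]
opening: 0.0101
grasp_force: 81.9
```

Emit:
{"fn": "play_rows", "kwargs": {
  "increments": [
    [[0, 0, 0], [0, 0, 4], 1],
    [[0, 0, 0], [0, 0, 8], 1],
    [[0, 0, 0], [0, 0, 12], 1],
    [[0, 0, 0], [0, 0, 12], 1]
  ]
}}

```text
time: 21.65
ee_pos: [0.3958, -0.2513, 0.0682]
tcp_rot: [180.0, 0.0, -160.5]
wrist_force: [-1.0, 3.7, -0.7]
opening: 0.0104
grasp_force: 82.0
```

```bash
python3 - <<'E'
from h import *
o=telemetry.get_obs(); print(o["torque"],o["wrist_force"],o["tcp_rot"],o["opening"],o["q"].round(1))
s,d=camera("side"); P=pts("side",d)
for v in range(208,240,2): print(v,P[v,336].round(3).tolist(),s[v,336].sum(),s[v,325].sum(),P[v,326].round(3).tolist())
E
```

```text
[ 0.51292726  0.19890991 -0.05650645] [-1.0316588   3.70528908 -0.67637492] [ 1.79958104e+02  2.10930271e-02 -1.60461760e+02] 0.010438558006082734 [-32.4  -6.5 -17.1  79.5   0.  -52. ]
208 [0.385, -0.234, 0.124] 121 231 [0.523, -0.435, 0.022]
210 [0.386, -0.237, 0.116] 139 333 [0.527, -0.443, 0.011]
212 [0.385, -0.236, 0.111] 144 457 [0.465, -0.327, 0.06]
214 [0.383, -0.233, 0.106] 144 390 [0.457, -0.313, 0.06]
216 [0.381, -0.229, 0.102] 180 275 [0.419, -0.241, 0.088]
218 [0.387, -0.242, 0.09] 282 253 [0.418, -0.24, 0.083]
220 [0.39, -0.249, 0.08] 109 208 [0.416, -0.237, 0.078]
222 [0.389, -0.248, 0.075] 58 122 [0.412, -0.23, 0.075]
224 [0.382, -0.233, 0.076] 60 270 [0.406, -0.22, 0.075]
226 [0.379, -0.23, 0.072] 151 274 [0.417, -0.241, 0.057]
228 [0.382, -0.236, 0.062] 319 261 [0.416, -0.239, 0.052]
230 [0.386, -0.245, 0.051] 307 190 [0.405, -0.219, 0.056]
232 [0.374, -0.222, 0.057] 209 385 [0.405, -0.22, 0.05]
234 [0.376, -0.225, 0.049] 205 577 [0.4, -0.21, 0.048]
236 [0.372, -0.217, 0.047] 279 573 [0.395, -0.201, 0.047]
238 [0.365, -0.206, 0.047] 346 451 [0.393, -0.199, 0.043]
```

The skirt is now at z ≈ 0.076, so the dial is out. The torque is only the dial's friction, so it is turning. On to two dots.

Emit:
{"fn": "play_rows", "kwargs": {
  "increments": [
    [[0, 0, 0], [0, 0, 5], 1],
    [[0, 0, 0], [0, 0, 11], 1],
    [[0, 0, 0], [0, 0, 17], 1],
    [[0, 0, 0], [0, 0, 23], 1],
    [[0, 0, 0], [0, 0, 29], 1],
    [[0, 0, 0], [0, 0, 35], 1],
    [[0, 0, 0], [0, 0, 41], 1],
    [[0, 0, 0], [0, 0, 47], 1],
    [[0, 0, 0], [0, 0, 53], 1],
    [[0, 0, 0], [0, 0, 58], 1],
    [[0, 0, 0], [0, 0, 62], 1],
    [[0, 0, 0], [0, 0, 62], 1]
  ]
}}

```text
time: 22.9
ee_pos: [0.3958, -0.2509, 0.0682]
tcp_rot: [179.9, -0.1, 137.6]
wrist_force: [0.2, 4.1, 1.0]
opening: 0.0107
grasp_force: 82.1
```

Now push down gently.

Emit:
{"fn": "play_rows", "kwargs": {
  "increments": [
    [[0, 0, 2], [0, 0, 0], 1],
    [[0, 0, 4], [0, 0, 0], 1],
    [[0, 0, 6], [0, 0, 0], 1],
    [[0, 0, 8], [0, 0, 0], 1],
    [[0, 0, 10], [0, 0, 0], 1],
    [[0, 0, 12], [0, 0, 0], 1],
    [[0, 0, 12.5], [0, 0, 0], 1],
    [[0, 0, 12.5], [0, 0, 0], 1]
  ]
}}

```text
time: 23.7
ee_pos: [0.3959, -0.251, 0.0564]
tcp_rot: [179.9, -0.0, 137.8]
wrist_force: [-2.6, 5.6, 7.0]
opening: 0.0104
grasp_force: 83.0
```

Emit:
{"fn": "play_rows", "kwargs": {
  "increments": [
    [[0, 0, 0.7], [0, 0, 0], 1],
    [[0, 0, 0.7], [0, 0, 0], 1]
  ]
}}

```text
time: 23.9
ee_pos: [0.396, -0.251, 0.0563]
tcp_rot: [179.9, 0.0, 137.8]
wrist_force: [-3.6, 7.0, 11.3]
opening: 0.0109
grasp_force: 83.7
```

It is against the home stop. Release, rise and move aside for a check.

Emit:
{"fn": "play_rows", "kwargs": {
  "increments": [
    [[0, 0, -0.5], [0, 0, 0], 0.9],
    [[0, 0, -0.5], [0, 0, 0], 0.6],
    [[0, 0, -0.5], [0, 0, 0], 0.5],
    [[0, 0, -0.5], [0, 0, 0], 0.5],
    [[0, 0, -0.5], [0, 0, 0], 0.5],
    [[0, 0, -15], [0, 0, 0], 0.5],
    [[0, 0, -40], [0, 0, 0], 0.5],
    [[0, 0, -80], [0, 0, 0], 0.5],
    [[0, 0, -120], [0, 0, 0], 0.5],
    [[0, 0, -140], [0, 0, 0], 0.5],
    [[0, 0, -140], [0, 0, 0], 0.5]
  ]
}}

```text
time: 25.0
ee_pos: [0.3969, -0.2523, 0.1992]
tcp_rot: [179.9, 0.3, 137.6]
wrist_force: [-0.7, 0.6, 0.1]
opening: 0.0429
grasp_force: 0.0
```

```bash
python3 - <<'E'
from h import *
delta([.38,0.0,.22])
E
```

```text
pos [ 0.3969 -0.2523  0.1992] [179.92   0.31 137.61] F [-0.7  0.6  0.1] open 0.0429 t 25.0
shift mm [182.5 174.9 -21.6] turn [0.1 0.3 0. ]
```

Emit:
{"fn": "play_rows", "kwargs": {
  "increments": [
    [[182, 175, -20], [0, 0, 0], 0.5],
    [[182, 175, -20], [0, 0, 0], 0.5],
    [[182, 175, -20], [0, 0, 0], 0.5],
    [[182, 175, -20], [0, 0, 0], 0.5],
    [[182, 175, -20], [0, 0, 0], 0.5],
    [[182, 175, -20], [0, 0, 0], 0.5],
    [[182, 175, -20], [0, 0, 0], 0.5],
    [[182, 175, -20], [0, 0, 0], 0.5],
    [[182, 175, -20], [0, 0, 0], 0.5],
    [[182, 175, -20], [0, 0, 0], 0.5]
  ]
}}

```text
time: 26.0
ee_pos: [0.3794, -0.0008, 0.2148]
tcp_rot: [180.0, -0.0, 137.5]
wrist_force: [0.4, -0.6, 0.2]
opening: 0.0426
grasp_force: 0.0
```

```bash
python3 - <<'E'
from h import *
s,d=camera("top"); print("lid",circ("top",s,(.4842,-.2888),.113,.025,.04,-1))
u0,v0=304,237
cv2.imwrite("pics/d7.png",cv2.resize(s[v0-15:v0+50,u0:u0+65],(600,600),interpolation=cv2.INTER_CUBIC)[...,::-1])
P=pts("top",d)[v0:v0+50,u0:u0+50].reshape(-1,3)
q=P[(P[:,2]>.082)&(P[:,2]<.11)&(np.hypot(P[:,0]-.3960,P[:,1]+.2516)<.03)]
print(len(q),np.median(q,axis=0),cv2.minAreaRect((q[:,:2]*1000).astype(np.float32)))
t0=np.load("top0.npz")
for u,v in((166,226),): print(P.shape)
print("jam",circ("top",s,(.534,.129),.099,.025,.042,-1),telemetry.get_obs()["qd"].round(1))
E
```

```text
lid (array([ 0.48491599, -0.29023299]), np.float64(0.03111024375426102), np.float64(0.6333333333333333))
57 [ 0.39549824 -0.25205885  0.08974569] ((395.3086242675781, -251.0175018310547), (13.002105712890625, 42.76170349121094), 48.54102325439453)
(2500, 3)
jam (array([0.5359844 , 0.13439537]), np.float64(0.037749109753550204), np.float64(0.6111111111111112)) [ 0.4 -0.2  0.  -0.1  0.2  0.1]
```

View pics/d7.png

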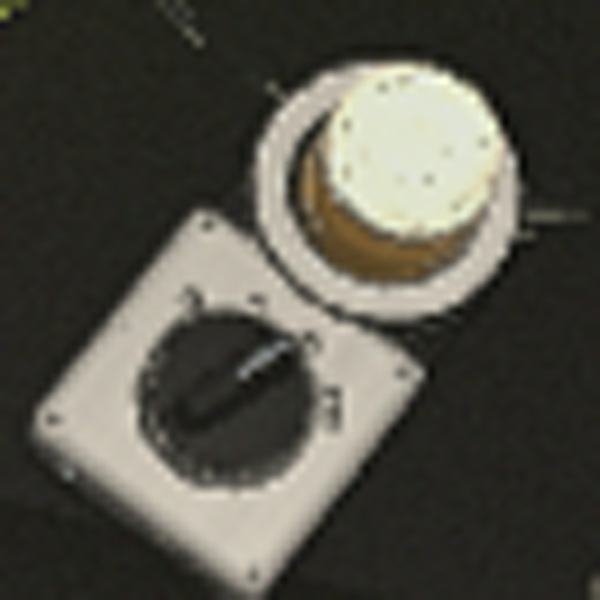

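The picture shows the dial's white line pointing at the two dots (312,342). The bar top is at 0.090, so the dial is home, and the jar is seated in the pot. Handing in.

```bash
python3 -c "
from workcell import workorder
print(workorder.job_done())"
```

```text
the job is handed in; nothing more can be done
None
```

The honey jar is seated upright in the warmer's well and the dial is pushed home at two dots; I handed the job in at about 26 s, but no verdict came back, and I didn't get a clear last look at the jam jar or tea tin, though the arm's path stayed well clear of both.

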